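# Check a solder reel on a beam comparator

## Task

Check the reel of solder against the larger check weight on the beam comparator: lift the lid of the weight case right back until it rests on its stop, then stand the larger weight in the middle of the empty pan while the beam is still arrested. Press the arrest lever all the way down, let go of it and let the beam tip and settle for a second, then raise the lever fully up again so that the beam is held level. Leave the case open, the reel on its pan and the smaller weight in the case, and do not disturb the card terminal, spray can or pen mug.

Things in the scene. Friction and masses are not known exactly. Their poses are not given: they have to be found in the camera images.
- comparator: Fixed grey stand of a two-pan beam comparator; base 100 (x) x 180 (y) x 34 mm, two aluminium cheeks at its middle up to 104 mm high. Origin under the middle of the base; x points away from the lever side (the lever is at -x), y along the arrested beam towards the empty pan, z up.
- beam (a joint): Tilt of the beam about the pivot (88 mm above the stand's underside), rad: 0 level, +0.11 empty-pan side fully down, -0.11 reel side fully down. The beam is an 18 mm wide, 14 mm high aluminium bar, 250 mm between pan centres.
- empty_pan (a point): Centre of the upper face of the steel pan that is empty at the start, at (0, 125, 104) mm in the stand's frame when level; pan 86 mm across with a 3 mm rim. Moves with the beam.
- reel_pan (a point): The same point of the other, equal pan, which carries the reel; at (0, -125, 104) mm in the stand's frame when level.
- arrest_lever (a joint): Angle of the arrest lever about an axis along the stand's y, rad: 0 up, two rollers hold the beam level (arrested); 1.15 fully down towards the robot side (-x), beam free. Stays where it is left.
- lever_knob (a point): Centre of the black cross-bar at the end of the lever: 16 mm diameter, 28 mm long along the stand's y. 105 mm from the lever's axis; at lever angle q it is at x = -105 cos(1.134 - q), y = 0, z = 40 + 105 sin(1.134 - q) mm in the stand's frame (133 mm above the stand's underside when arrested). The rod behind it is 9 mm thick.
- lever_axis (a point): Point on the lever's axis, 40 mm above the underside of the stand, in the middle plane of the lever. Its frame is that of the stand.
- weight_case: Fixed grey plastic case. Tray 120 (x) x 136 (y) x 22 mm, walls 4 mm, inner floor 5 mm above its underside; origin under its middle; the lid's hinge is on its +x side, y along the hinge, z up. The deep lid (55 mm high, 77 mm in all when closed) covers both weights.
- case_lid (a joint): Angle of the lid of the weight case, rad: 0 shut, 1.75 open on its stop, past upright. It falls shut when let go below about 1.1 and falls open beyond that.
- lid_tongue (a point): Middle of the black tongue on the front of the lid, 24 mm wide (y) and 12 mm thick, standing 32 mm out of the lid's front wall. Shut, it is at (-78, 0, 48.5) mm in the case's frame; it turns with the lid about lid_hinge, 140 mm away.
- lid_hinge (a point): Middle of the lid's hinge line, at (60, 0, 22.5) mm in the frame of the weight case, 140 mm from the tongue's middle.
- large_weight: The larger steel check weight: base 40 mm diameter, 34 mm high, neck 16 mm, round knob 24 mm diameter from 47 to 60 mm, 62 mm high in all, about 0.42 kg. Origin at the centre of its underside, z up. Stands in the tray of the case.
- small_weight: The smaller steel check weight: base 28 mm diameter, knob 18 mm, 45 mm high, about 0.13 kg. Origin at the centre of its underside. Stands beside the larger one, about 72 mm away along the case's y; which of them is on which side varies.
- solder_reel: Reel of solder, 54 mm diameter, 42 mm high, standing on reel_pan. Origin at the centre of its underside. Always lighter than the larger weight.
- card_terminal: Bystander: dark card payment terminal lying flat, 180 x 81 x 54 mm, on the other side of the comparator from the case. Origin under its middle.
- spray_can: Bystander: spray can, 69 mm diameter, 313 mm high, standing behind the comparator to one side; the pen mug stands at the other. Origin under its middle.
- pen_mug: Bystander: mug with pens, 105 x 92 x 177 mm. Origin under its middle.
Things that resemble listed ones, but are neither listed nor needed, are in the scene too. Leave any brown or green look-alike of the solder_reel alone.

How it is judged (in metres and radians):
On the way, in this order (a step that is already met when the one before it is completed fails the run):
1. the lid of the weight case is open on its stop (value of joint case_lid above 1.65 rad), for 0.2 s.
2. the larger weight stands on the empty pan, let go, with the beam still arrested (horizontal distance between large_weight and empty_pan below 0.018 m and distance between large_weight and empty_pan below 0.022 m and angle between large_weight's own z axis and vertical below 0.1 rad and contact force between the fingers and large_weight below 0.1 N and value of joint arrest_lever below 0.15 rad), for 0.2 s.
3. the lever is down and let go, and the beam has tipped to the weight's side and settled (value of joint arrest_lever above 1 rad and contact force between the fingers and comparator below 0.1 N and value of joint beam above 0.085 rad and velocity of joint beam between -0.1 and 0.1 rad/s), for 0.4 s.
4. the lever is up again and the beam is held level (value of joint arrest_lever below 0.15 rad and value of joint beam between -0.025 and 0.025 rad), for 0.2 s.
At the end, for the whole second after the job is handed in: Lid over 1.65 rad; lever under 0.15 rad, beam level within 0.025 rad; large weight upright within 22 mm of the empty pan's centre, reel upright within 30 mm of its pan's centre, small weight upright within 20 mm of its start; all at rest (all of step 4 and value of joint case_lid above 1.65 rad and distance between large_weight and empty_pan below 0.022 m and angle between each of large_weight, solder_reel, small_weight's own z axis and vertical below 0.1 rad and distance between solder_reel and reel_pan below 0.03 m and distance of small_weight from where it was at the start of the episode below 0.02 m and linear speed of each of large_weight, solder_reel below 0.02 m/s); the robot touches nothing.
It fails at once if the beam is released before the larger weight stands on the pan, or the weight leaves the pan while the beam is free (value of joint arrest_lever above 0.4 rad and distance between large_weight and empty_pan above 0.03 m).
It fails at once if the card terminal is shifted by over 20 mm (distance of card_terminal from where it was at the start of the episode above 0.02 m).
It fails at once if the spray can is shifted by over 20 mm or tipped (distance of spray_can from where it was at the start of the episode above 0.02 m or angle between spray_can's own z axis and vertical above 0.2 rad).
It fails at once if the pen mug is shifted by over 20 mm or tipped (distance of pen_mug from where it was at the start of the episode above 0.02 m or angle between pen_mug's own z axis and vertical above 0.2 rad).
It also fails if it takes over 72 s, if anything falls off the work surface, if the arm or the gripper's body presses on something with over 40 N, if the wrist force passes 120 N, or if a joint passes its speed limit or range.

## Robot

A 6-joint arm with a two-finger parallel gripper is mounted at the origin on a cart in front of the work surface, level with it; the furniture and walls round the work are solid. World frame = base frame: x ahead of the robot, y to its left, z up, the work surface at z = 0. Lengths are in mm, angles in rad, forces in N, time in s.
With the tool pointing down it reaches from about 325 to 850 mm from the base axis. Payload 15.5 kg.
Tool frame: the origin (TCP) lies on the centre line of the jaws, within the pads' length; the fingertips stand 11 mm ahead of it and the grasp point (between the pads) lies 8 mm behind it; z points along the fingers, y is the line along which they close (so a half turn about z gives the same grasp; the last joint's range is limited). The gripper opens to 91 mm and grips with 3 to 60 N. Pads are 32 mm wide; open, the fingers measure 118 mm over their backs; the gripper's body (76 mm by 178 mm) begins 60 mm behind the grasp point.
Start: joints at [1.157, 0.494, 1.345, -0, 1.302, -0.096], TCP at [195.294, 593.706, 224.915] pointing down, gripper open.
Joint ranges: [-2.91, 2.91], [-0.82, 2.16], [0.22, 2.67], [-1.22, 4.37], [0.12, 2.79], [-3.08, 3.08]. Speed limits (rad/s): [1.89, 1.89, 2.57, 3.01, 3.01, 3.01].

## Interface

Orientations are given as a rotation vector (axis times angle).
In Python, from plant import ctrl gives the robot as it stands.
- The arm moves only by the tool step_arm, never from a script. Its argument "series" is a list of rows, each a list of 7 numbers: the turn, a rotation vector about the tool's x, y, z as a fraction of full scale, then the shift along the tool's x, y, z as a fraction of full scale, then the opening, from 0 (shut) to 1 (fully open). In form: [[ax, ay, az, x, y, z, fingers], ...]. A call has 1 to 20 rows; each row is the pose to reach, as a shift and turn from the pose commanded when the call began, along the tool's axes at that moment; what a row does not reach only later rows make up. Full scale, the value 1, is 0.15 m for a shift and 0.5 rad for a turn. A row lasts 1/8 s, in which the tool goes at most 62.5 mm and 10.7 degrees, less where a joint would pass 70% of its speed; a pose out of reach is approached as far as the arm can. A call with a number of a shift or a turn outside -1 to 1 is refused whole. A call with a gripper value outside its range is refused whole. The fingers move at their own pace and stop on an object; the grip force is fixed at half the most. Time passes only in rows, so rows that repeat a pose let the fingers close. It gives the time, the measured TCP pose, the force, the opening and the grip force at its end, in the units of the state.
- ctrl.read_state(): the state, without advancing time (a new reading comes with each control period).
- ctrl.snapshot(name): name is "scene" or "top" or "wrist"; returns a dict with "image" (400x640x3 uint8, red, green, blue), "fx", "fy", "cx", "cy" (pixels), "T" (4x4, takes a point from camera to world coordinates); the wrist camera has in their place "T_tool_cam" (4x4, takes a point from camera to tool coordinates, whose origin is the TCP and whose axes are the flange's). Camera axes: x right, y up, looking along -z (the intrinsics and any distortion apply to the point x, -y, -z); pixel columns grow to the right and rows downward; lengths in mm; the calibration is good to about 2 mm. A picture is of the moment at which its call begins: read the wrist's pose just before it. There is no depth.
- ctrl.hand_in(): hands the job in; it is judged then, once.
Trained networks look in a picture, given as the dict that the camera call returned (one of the last four; its "shot" number tells which), for a name from the list of things; names that differ only in an ending like _2 or _b are one class to them, and where a whole thing is asked for, a point or a joint stands for the part that bears it (a point fixed in the world has none). Each returns a list of dicts, best first, with "score" (0 to 1); they miss things now and then, are a little off and sometimes report something else, mostly with a low value. They report only what shows in the picture. A call takes as long as a camera call. They do not tell look-alikes from the thing itself.
- ctrl.silhouettes(picture, query): "mask" (400x640 bool, what is visible of it) and "box" ([left, top, right, bottom] in pixels, round what is visible of it).
The state is a dict: "t": time; "joint_pos": joint angles; "joint_vel": joint speeds; "joint_torque": joint torques, N m; "position": TCP position; "eef_rot": TCP orientation; "wrist_force": force on the tool from outside, world axes, zero at the start; "torque": the same for the moment, N m; "grip_width": finger opening in mm; "grip_force": force on a finger pad.
Only numpy, scipy, OpenCV 4.12 (cv2) and the standard library are available. Lean on these libraries where they do the work, as an engineer would, in place of code of your own. Each camera call takes 0.05 s, during which the arm holds its last target. There are 200 camera calls.

## Working session

There is one attempt and no reset: what is moved stays moved. The work goes in short steps, Python scripts to look and compute and a tool call to move; the robot and the scene stay as the last step left them, time stands still between calls to the robot, and variables do not carry over. Pictures are saved under pics/ and viewed, at most 12 in all, crops included, and the job is handed in when it is done.

Besides the shell and the picture viewer there is one more tool, called after ">>>" as name(argument=value, ...) on one line, values as JSON. step_arm: Moves the arm, as the interface text tells. Its arguments: {"type":"object","properties":{"series":{"type":"array","items":{"type":"array","items":{"type":"number"}}}},"required":["series"]}

```bash
ls; mkdir -p pics; cat > h.py <<'E'
import numpy as np, cv2
from plant import ctrl
def shot(n):
    return ctrl.snapshot(n)
def save(img,name): cv2.imwrite('pics/'+name,cv2.cvtColor(img,cv2.COLOR_RGB2BGR))
def ray(s,u,v):
    d=np.array([(u-s['cx'])/s['fx'],-(v-s['cy'])/s['fy'],-1.]);T=np.array(s['T'])
    return T[:3,3],T[:3,:3]@d
def at_z(s,u,v,z):
    o,d=ray(s,u,v);return o+d*(z-o[2])/d[2]
def proj(s,P):
    T=np.array(s['T']);p=T[:3,:3].T@(np.asarray(P,float)-T[:3,3])
    return np.array([s['cx']+s['fx']*p[0]/-p[2],s['cy']+s['fy']*(-p[1])/-p[2]])
E
python3 - <<'E'
from h import *
st=ctrl.read_state();print(st['eef_rot'],st['t'])
for n in ['scene','top']:
    s=shot(n);print(n,s.keys(),s['fx'],s['fy'],s['cx'],s['cy']);print(np.round(s['T'],3).tolist());save(s['image'],n+'0.png')
    for q in ['comparator','beam','empty_pan','arrest_lever','lever_knob','weight_case','case_lid','lid_tongue','solder_reel','card_terminal','spray_can','pen_mug']:
        r=ctrl.silhouettes(s,q)
        for x in r[:3]:
            m=x['mask'];ys,xs=np.nonzero(m);print(q,round(x['score'],2),x['box'],m.sum(),(xs.mean().round(1),ys.mean().round(1)) if len(xs) else '')
E
```

```text
pics
[-4.97039985e-01 -3.10170437e+00  1.80269274e-03] 0.0
scene dict_keys(['image', 'fx', 'fy', 'cx', 'cy', 'T', 'shot']) 482.8124402502313 482.8124402502313 321.567424057585 203.00968358381712
[[0.411, 0.652, -0.637, -377.832], [-0.912, 0.288, -0.293, -387.679], [-0.008, 0.701, 0.713, 1124.779], [0.0, 0.0, 0.0, 1.0]]
comparator 0.76 [270.2, 174.0, 379.6, 229.5] 2517 (np.float64(322.2), np.float64(202.6))
beam 0.82 [273.9, 176.7, 381.2, 202.4] 1052 (np.float64(317.8), np.float64(191.3))
empty_pan 0.72 [271.4, 173.1, 378.2, 205.6] 1159 (np.float64(318.5), np.float64(191.7))
arrest_lever 0.54 [303.6, 190.5, 344.1, 209.6] 193 (np.float64(321.3), np.float64(199.4))
lever_knob 0.68 [307.0, 191.6, 339.9, 208.7] 69 (np.float64(326.1), np.float64(198.5))
lever_knob 0.68 [188.3, 179.6, 248.7, 227.3] 1918 (np.float64(219.2), np.float64(201.9))
weight_case 0.63 [189.0, 179.0, 248.8, 227.3] 2202 (np.float64(220.1), np.float64(204.4))
case_lid 0.7 [190.3, 179.5, 246.5, 222.6] 1853 (np.float64(219.0), np.float64(202.0))
lid_tongue 0.94 [190.0, 181.7, 249.2, 224.2] 1934 (np.float64(219.4), np.floa
[... 2224 characters left out ...]
 0.65 [371.0, 218.9, 392.1, 232.7] 298 (np.float64(382.1), np.float64(225.9))
solder_reel 0.64 [344.6, 153.0, 365.1, 177.5] 351 (np.float64(354.2), np.float64(162.9))
card_terminal 0.73 [247.7, 155.0, 368.4, 206.5] 2996 (np.float64(303.2), np.float64(182.6))
card_terminal 0.5 [176.9, 203.2, 225.6, 255.4] 2366 (np.float64(201.9), np.float64(227.7))
card_terminal 0.31 [213.3, 107.6, 252.2, 162.4] 1382 (np.float64(233.1), np.float64(132.5))
spray_can 0.67 [214.2, 108.1, 252.7, 165.0] 1295 (np.float64(232.9), np.float64(133.0))
pen_mug 0.58 [367.2, 122.1, 403.6, 170.1] 1074 (np.float64(384.4), np.float64(145.7))
pen_mug 0.5 [174.7, 201.7, 230.7, 259.8] 2461 (np.float64(202.7), np.float64(227.6))
```

```bash
python3 - <<'E'
import cv2
a=cv2.imread('pics/top0.png')[90:290,150:430];cv2.imwrite('pics/tc.png',cv2.resize(a,(784,560),interpolation=cv2.INTER_CUBIC))
a=cv2.imread('pics/scene0.png')[80:310,170:460];cv2.imwrite('pics/sc.png',cv2.resize(a,(754,598),interpolation=cv2.INTER_CUBIC))
E
```

```text
(no output)
```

View pics/tc.png

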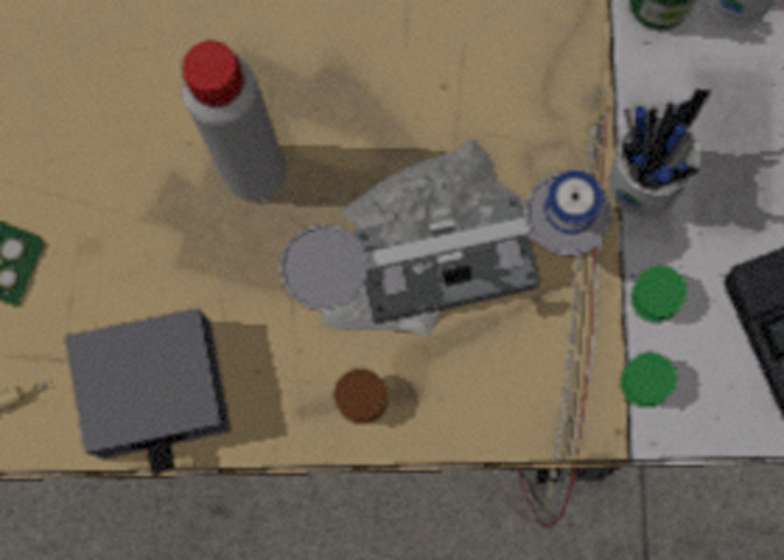

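View pics/sc.png

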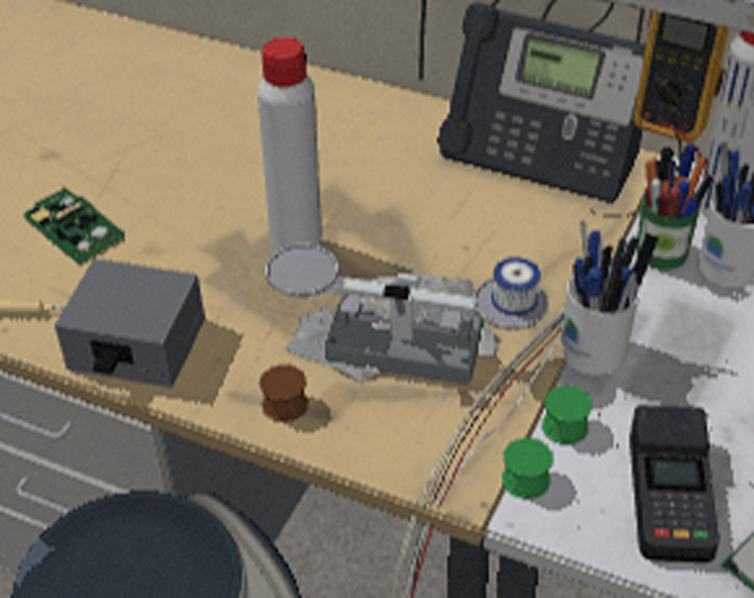

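The top crop (scale 2.8, offset 150,90) shows the shut case with its tongue at (161,458), the empty pan at (324,266), and the knob at (457,273). There are four reel-like things: blue/white on the pan at (574,197), brown at (360,395), and two green at (658,292) and (648,380). The blue/white one on the pan is the reel; the brown and green ones are to be left alone.

```bash
python3 - <<'E'
from h import *
t=shot('top');s=shot('scene')
T=lambda u,v:(150+u/2.8,90+v/2.8)
S=lambda u,v:(170+u/2.6,80+v/2.6)
for n,p,z in [('lidA',(67,338),77),('lidB',(200,312),77),('lidC',(228,430),77),('lidD',(97,455),77),('tongue',(161,458),50),('pan',(326,267),104),('rpan',(570,213),104),('knob',(457,273),133),('brown',(360,395),40),('canbot',(257,180),0)]:
    print('top',n,at_z(t,*T(*p),z).round(1))
for n,p,z in [('lid',(96,262),77),('lid',(203,275),77),('lid',(175,337),77),('lid',(62,325),77),('pan',(302,269),104),('rpan',(511,301),104),('knob',(397,291),133),('tongue',(112,355),48),('brown',(283,380),40)]:
    print('scene',n,at_z(s,*S(*p),z).round(1))
E
```

```text
top lidA [508.4 424.5  77. ]
top lidB [532.5 292.7  77. ]
top lidC [413.4 263.3  77. ]
top lidD [391.3 391.3  77. ]
top tongue [389.5 333.9  50. ]
top pan [570.5 164.3 104. ]
top rpan [621.8 -79.9 104. ]
top knob [555.9  35.  133. ]
top brown [450.6 135.   40. ]
top canbot [691.3 246.7   0. ]
scene lid [501.5 419.3  77. ]
scene lid [534.5 286.9  77. ]
scene lid [430.7 263.6  77. ]
scene lid [394.1 394.9  77. ]
scene pan [567.5 166.8 104. ]
scene rpan [616.7 -79.3 104. ]
scene knob [551.6  35.7 133. ]
scene tongue [398.  334.1  48. ]
scene brown [450.4 135.8  40. ]
```

```bash
cat >> h.py <<'E'
from scipy.spatial.transform import Rotation as Ro
def pose():
    st=ctrl.read_state();return np.array(st['position']),Ro.from_rotvec(st['eef_rot']),st
def plan(P,yaw=None):
    "fractions to TCP position P (mm), vertical tool with y axis at world heading yaw (mod pi)"
    p,R,st=pose();sh=R.inv().apply(np.asarray(P,float)-p)/150
    tr=np.zeros(3)
    if yaw is not None:
        best=None
        for k in (0,np.pi):
            y=np.array([np.cos(yaw+k),np.sin(yaw+k),0]);z=np.array([0,0,-1.]);x=np.cross(y,z)
            r=(R.inv()*Ro.from_matrix(np.c_[x,y,z])).as_rotvec()
            if best is None or np.linalg.norm(r)<np.linalg.norm(best): best=r
        tr=best/0.5
    return tr.round(3),sh.round(3)
def wshot():
    p,R,st=pose();s=ctrl.snapshot('wrist');M=np.eye(4);M[:3,:3]=R.as_matrix();M[:3,3]=p
    s['T']=M@np.array(s['T_tool_cam']);return s
E
python3 - <<'E'
from h import *
print(plan((375,325,190),np.pi/2+.215));print(plan((285,460,210)))
E
```

```text
(array([ 0.   , -0.   , -1.066]), array([-1.698, -1.327,  0.233]))
(array([0., 0., 0.]), array([-0.847, -0.66 ,  0.099]))
```

>>> step_arm(series=[[0,0,-0.25,-0.4,-0.33,0.05,1],[0,0,-0.53,-0.85,-0.66,0.1,1],[0,0,-0.53,-0.85,-0.66,0.1,1]])

```text
t: 1.78
position: [286.5, 457.7, 209.8]
eef_rot: [0.081, 3.141, -0.001]
wrist_force: [0.1, 0.0, 0.5]
grip_width: 91.5
grip_force: 0.0
```

```bash
python3 - <<'E'
from h import *
print(pose()[0]);print(plan((375,325,190),np.pi/2+.215))
E
```

```text
[286.46617447 457.65406703 209.80778826]
(array([-0.001, -0.   , -0.533]), array([-0.635, -0.853,  0.132]))
```

>>> step_arm(series=[[0,0,-0.25,-0.3,-0.4,0.06,1],[0,0,-0.53,-0.63,-0.85,0.13,1],[0,0,-0.53,-0.63,-0.85,0.13,1],[0,0,-0.53,-0.63,-0.85,0.13,1]])

```text
t: 2.28
position: [374.2, 325.8, 190.3]
eef_rot: [0.328, -3.124, 0.001]
wrist_force: [0.3, 0.7, 0.3]
grip_width: 91.4
grip_force: 0.0
```

```bash
python3 - <<'E'
from h import *
print(pose()[0]);s=wshot();save(s['image'],'w1.png')
np.save('w1.npy',s['T']);print(s['fx'],s['cx'],s['cy'],np.round(s['T_tool_cam'],3).tolist())
E
```

```text
[374.17183839 325.76530027 190.30845981]
293.24828356673675 318.4651785595406 199.75914966068768 [[-0.0, 0.963, 0.269, 74.792], [1.0, 0.0, 0.0, -0.289], [0.0, 0.269, -0.963, -159.131], [0.0, 0.0, 0.0, 1.0]]
```

View pics/w1.png

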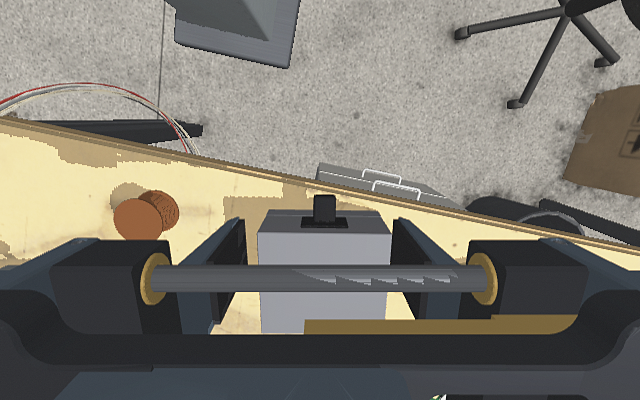

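```bash
python3 - <<'E'
from h import *
p,R,_=pose();s=wshot()
for n,u,v,z in [('frontL',258,233,77),('frontR',392,233,77),('tip',324.5,195,48),('tipL',314.5,196,52),('tipR',335.5,196,52),('botL',270,211,20),('botR',385,211,20)]:
    print(n,at_z(s,u,v,z).round(1))
T=np.load('w1.npy')
h=s['image'][185:245,240:410];save(cv2.resize(h,(680,240),interpolation=cv2.INTER_CUBIC),'w1c.png')
E
```

```text
frontL [421.  275.1  77. ]
frontR [393.2 405.7  77. ]
tip [376.3 333.8  48. ]
tipL [378.5 323.4  52. ]
tipR [373.9 345.   52. ]
botL [415.7 277.2  20. ]
botR [387.5 409.8  20. ]
```

View pics/w1c.png

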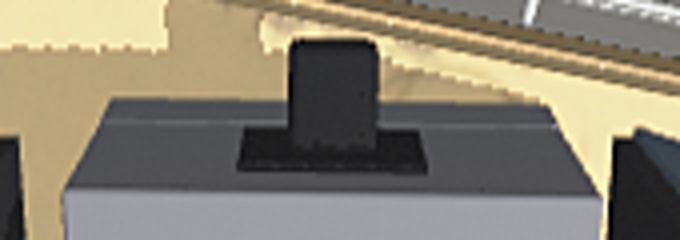

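The wrist crop shows the tongue's tip at u 312–334, v 195, centred on the lid front (258–392, row 233). That puts the tip at about (376, 334), which agrees with the top view.

```bash
python3 - <<'E'
from h import *
print(plan((380.5,335,41),np.pi/2+.21))
E
```

```text
(array([0.001, 0.   , 0.002]), array([-0.058,  0.037,  0.997]))
```

>>> step_arm(series=[[0,0,0,-0.06,0.04,0.3,1],[0,0,0,-0.06,0.04,0.6,0.6],[0,0,0,-0.06,0.04,0.85,0.6],[0,0,0,-0.06,0.04,0.995,0.6],[0,0,0,-0.06,0.04,0.995,0.6],[0,0,0,-0.06,0.04,0.995,0],[0,0,0,-0.06,0.04,0.995,0],[0,0,0,-0.06,0.04,0.995,0],[0,0,0,-0.06,0.04,0.995,0],[0,0,0,-0.06,0.04,0.995,0]])

```text
t: 3.62
position: [381.3, 333.7, 41.8]
eef_rot: [-0.333, 3.123, -0.003]
wrist_force: [8.4, -20.4, 9.4]
grip_width: 23.7
grip_force: 29.9
```

```bash
python3 - <<'E'
from h import *
p,R,_=pose();print(p)
# arc: grasp point 8 behind TCP; hinge relative to grasp (case frame x,z): r0=(-148,26)
a0=np.arctan2(26,-148);r=np.hypot(26,148)
for q in np.arange(0,1.71,.1):
    dx=r*np.cos(a0-q)+148; dz=r*np.sin(a0-q)-26
    print(round(q,2),(-dx/150).round(3),(-dz/150).round(3))
E
```

```text
[381.26716678 333.73096968  41.79029218]
0.0 -0.0 -0.0
0.1 -0.022 -0.098
0.2 -0.054 -0.193
0.3 -0.095 -0.284
0.4 -0.145 -0.371
0.5 -0.204 -0.452
0.6 -0.27 -0.527
0.7 -0.344 -0.595
0.8 -0.424 -0.655
0.9 -0.509 -0.707
1.0 -0.599 -0.751
1.1 -0.694 -0.785
1.2 -0.791 -0.809
1.3 -0.89 -0.824
1.4 -0.99 -0.828
1.5 -1.09 -0.823
1.6 -1.189 -0.808
1.7 -1.286 -0.783
```

>>> step_arm(series=[[0,0,0,0,-0.01,0,0],[0,0,0,-0.022,-0.01,-0.098,0],[0,0,0,-0.054,-0.01,-0.193,0],[0,0,0,-0.095,-0.01,-0.284,0],[0,0,0,-0.145,-0.01,-0.371,0],[0,0,0,-0.204,-0.01,-0.452,0]])

```text
t: 4.38
position: [411.2, 339.4, 109.5]
eef_rot: [0.332, -3.124, 0.002]
wrist_force: [7.3, -6.4, -8.9]
grip_width: 24.0
grip_force: 31.7
```

>>> step_arm(series=[[0,0,0,-0.066,0,-0.075,0],[0,0,0,-0.14,0,-0.143,0],[0,0,0,-0.22,0,-0.203,0],[0,0,0,-0.305,0,-0.255,0],[0,0,0,-0.395,0,-0.299,0],[0,0,0,-0.49,0,-0.333,0],[0,0,0,-0.587,0,-0.357,0],[0,0,0,-0.686,0,-0.372,0],[0,0,0,-0.786,0,-0.376,0],[0,0,0,-0.886,0,-0.371,0],[0,0,0,-0.936,0,-0.364,0],[0,0,0,-0.936,0,-0.364,0]])

```text
t: 5.88
position: [547.2, 366.5, 161.8]
eef_rot: [0.33, -3.119, 0.009]
wrist_force: [0.8, -19.2, -10.9]
grip_width: 23.6
grip_force: 30.0
```

>>> step_arm(series=[[0,0,0,0,0,0,1],[0,0,0,0,0,0,1],[0,0,0,0,0,0,1],[0,0,0,0,0,-0.25,1],[0,0,0,0.1,0,-0.5,1],[0,0,0,0.4,0,-0.6,1],[0,0,0,0.7,0,-0.6,1],[0,0,0,0.95,0,-0.5,1],[0,0,0,0.95,0,-0.5,1]])

```text
t: 7.0
position: [406.1, 339.2, 238.3]
eef_rot: [0.335, -3.122, 0.001]
wrist_force: [0.5, -0.3, -0.9]
grip_width: 91.2
grip_force: 0.0
```

```bash
python3 - <<'E'
from h import *
print(pose()[0]);s=wshot();save(s['image'],'w2.png')
for q in ['large_weight','small_weight','case_lid']:
    for x in ctrl.silhouettes(s,q)[:2]:
        ys,xs=np.nonzero(x['mask']);print(q,round(x['score'],2),x['box'],xs.mean(),ys.mean())
t=shot('top');print([ (round(x['score'],2),x['box']) for q in ('large_weight','small_weight','case_lid') for x in ctrl.silhouettes(t,q)[:2]])
a=t['image'][150:290,150:330];b=cv2.resize(a,(540,420),interpolation=cv2.INTER_CUBIC)
save(b,'t2.png')
E
```

```text
[406.11010865 339.17339063 238.30780528]
large_weight 0.88 [275.5, 196.7, 306.6, 232.4] 290.17429193899784 213.18627450980392
small_weight 0.84 [332.5, 200.8, 354.0, 226.7] 342.44444444444446 214.24074074074073
case_lid 0.85 [249.9, 265.0, 376.4, 338.6] 308.1690881763527 308.84043086172346
[(0.58, [220.2, 225.6, 225.0, 233.4]), (0.44, [343.1, 152.5, 366.1, 173.5]), (0.71, [293.6, 176.3, 325.7, 191.9]), (0.41, [346.4, 150.6, 365.5, 173.9]), (0.6, [181.6, 172.2, 222.1, 206.6])]
```

View pics/w2.png

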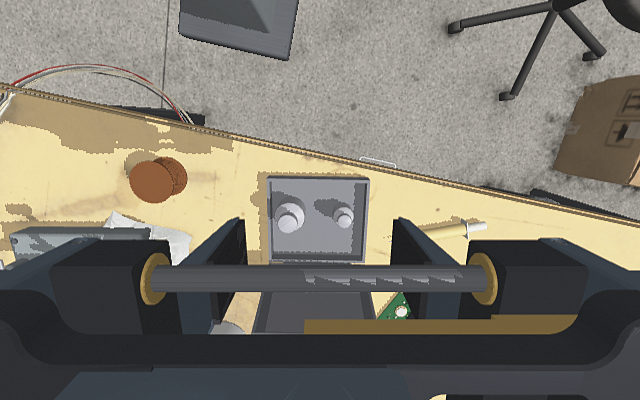

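The lid is open. The larger weight is at (291,213) with its knob at about (287,223); the smaller one is on the right, with its knob at (345,220).

```bash
python3 - <<'E'
from h import *
s=wshot()
g=cv2.cvtColor(s['image'],cv2.COLOR_RGB2GRAY)
m=[x for x in ctrl.silhouettes(s,'large_weight')][0]['mask']
a=np.where(m,g,0)[192:238,270:312]
save(cv2.resize(s['image'][170:270,260:380],(720,600),interpolation=cv2.INTER_CUBIC),'w2c.png')
c=at_z(s,287.5,223,60);b=at_z(s,291,212,22);print('knob',c.round(1),'base',b.round(1),'small',at_z(s,345,219,43).round(1))
for u,v in [(268,178),(367,177),(365,262),(272,260)]: print(at_z(s,u,v,22).round(1))
E
```

```text
knob [465.3 312.9  60. ] base [463.4 313.4  22. ] small [451.  383.3  43. ]
[423.9 275.5  22. ]
[395.5 401.3  22. ]
[514.4 429.5  22. ]
[539.  300.4  22. ]
```

View pics/w2c.png

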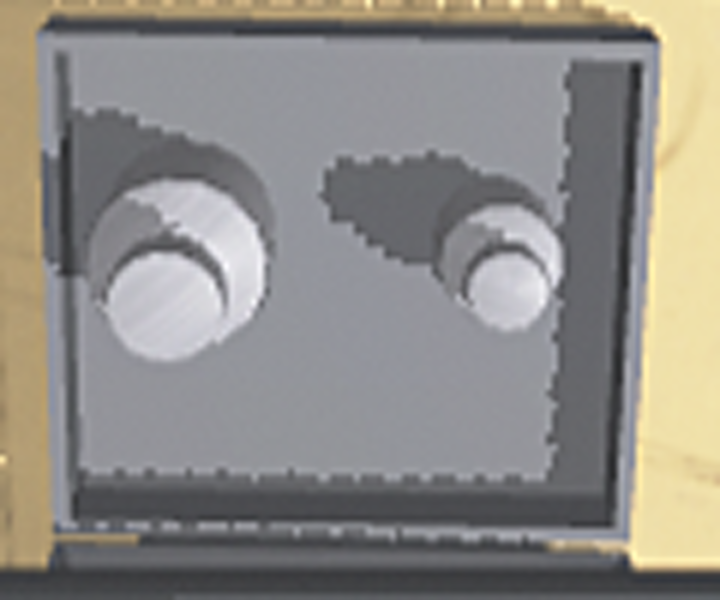

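```bash
python3 - <<'E'
from h import *
s=wshot()
print(at_z(s,287.5,220.7,65).round(1),at_z(s,290,213.7,39).round(1))
print(plan((462.5,313,110),np.pi/2+.21))
print(plan((462.5,313,54),np.pi/2+.21))
E
```

```text
[460.2 312.4  65. ] [459.8 312.9  39. ]
(array([-0.   , -0.   ,  0.004]), array([-0.311, -0.25 ,  0.857]))
(array([-0.   , -0.   ,  0.004]), array([-0.311, -0.25 ,  1.23 ]))
```

>>> step_arm(series=[[0,0,0,-0.15,-0.12,0.15,0.5],[0,0,0,-0.297,-0.247,0.3,0.5],[0,0,0,-0.297,-0.247,0.6,0.5],[0,0,0,-0.297,-0.247,0.9,0.5],[0,0,0,-0.297,-0.247,0.9,0.5]])

```text
t: 8.18
position: [458.6, 312.0, 101.3]
eef_rot: [0.332, -3.119, 0.003]
wrist_force: [0.1, -0.2, 0.6]
grip_width: 46.3
grip_force: 0.0
```

```bash
python3 - <<'E'
from h import *
print(pose()[0],plan((460.3,312.7,54),np.pi/2+.21))
s=wshot();save(s['image'],'w3.png')
for q in ['large_weight','small_weight']:
    for x in ctrl.silhouettes(s,q)[:2]:
        ys,xs=np.nonzero(x['mask']);print(q,round(x['score'],2),x['box'])
print(proj(s,(460.3,312.7,67)),proj(s,(460.3,312.7,39)))
E
```

```text
[458.62985969 312.00105251 101.28140622] (array([-0.003, -0.011,  0.004]), array([-0.014,  0.003,  0.315]))
large_weight 0.8 [292.1, 184.9, 343.0, 244.9]
[319.45100369 230.90275119] [319.39325925 218.05867303]
```

>>> step_arm(series=[[0,0,0,-0.014,-0.006,0.15,0.5],[0,0,0,-0.014,-0.006,0.315,0.5],[0,0,0,-0.014,-0.006,0.315,0.5],[0,0,0,-0.014,-0.006,0.315,0],[0,0,0,-0.014,-0.006,0.315,0],[0,0,0,-0.014,-0.006,0.315,0],[0,0,0,-0.014,-0.006,0.315,0]])

```text
t: 9.2
position: [463.0, 312.7, 57.3]
eef_rot: [-0.333, 3.122, 0.0]
wrist_force: [0.9, -1.5, 9.2]
grip_width: 22.5
grip_force: 30.0
```

```bash
python3 - <<'E'
from h import *
for i in range(3):
    p,R,st=pose();s=wshot();print(p.round(1),np.round(st['wrist_force'],1),st['grip_width'],st['grip_force'])
x=ctrl.silhouettes(s,'large_weight');print([(round(i['score'],2),i['box']) for i in x])
save(s['image'][100:300,220:420],'w4.png')
save(cv2.resize(s['image'][150:270,240:400],(800,600)),'w4.png')
E
```

```text
[463.  312.7  57.3] [ 0.9 -1.5  9.2] 22.53174334399435 30.001638647363507
[463.1 312.6  57.3] [ 0.  -3.4 10.2] 22.380102636507043 30.001692296973488
[463.1 312.7  57.3] [ 0.4 -2.   9.9] 22.13056932381827 30.00158596707479
[(0.84, [290.1, 192.6, 342.9, 265.8]), (0.41, [270.8, 154.5, 492.5, 399.9])]
```

View pics/w4.png

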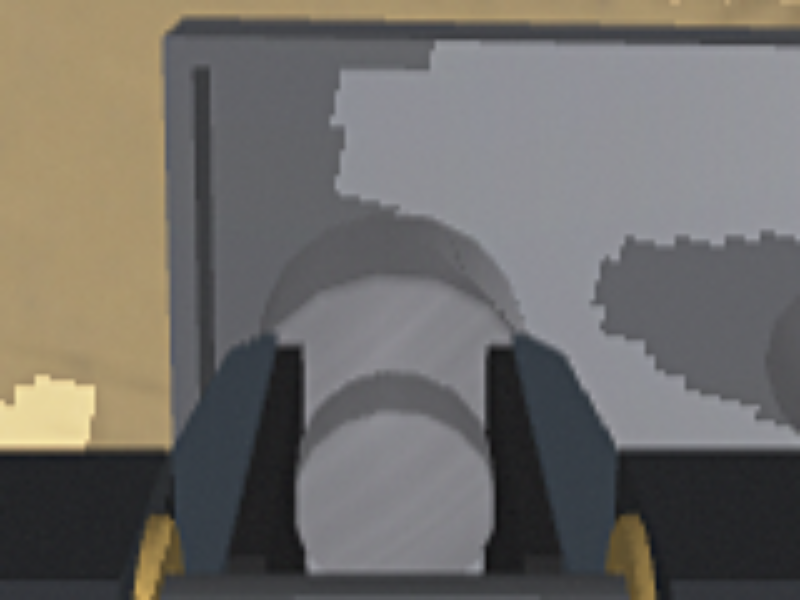

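>>> step_arm(series=[[0,0,0,0,0,-0.05,0],[0,0,0,0,0,-0.1,0],[0,0,0,0,0,-0.15,0],[0,0,0,0,0,-0.2,0],[0,0,0,0,0,-0.2,0]])

```text
t: 10.02
position: [462.7, 312.7, 87.0]
eef_rot: [-0.333, 3.123, 0.001]
wrist_force: [0.7, -1.0, -4.3]
grip_width: 22.3
grip_force: 30.0
```

```bash
python3 - <<'E'
from h import *
p,R,st=pose();s=wshot();print(p.round(1),np.round(st['wrist_force'],1),st['grip_width'],st['grip_force'],st['eef_rot'])
x=ctrl.silhouettes(s,'large_weight');print([(round(i['score'],2),i['box']) for i in x])
save(cv2.resize(s['image'][150:270,240:400],(800,600)),'w5.png')
E
```

```text
[462.7 312.7  87. ] [ 0.7 -1.  -4.3] 22.28075244888311 29.99924054636722 [-3.32667108e-01  3.12288766e+00  6.40755553e-04]
[(0.85, [294.2, 192.9, 344.9, 264.6])]
```

View pics/w5.png

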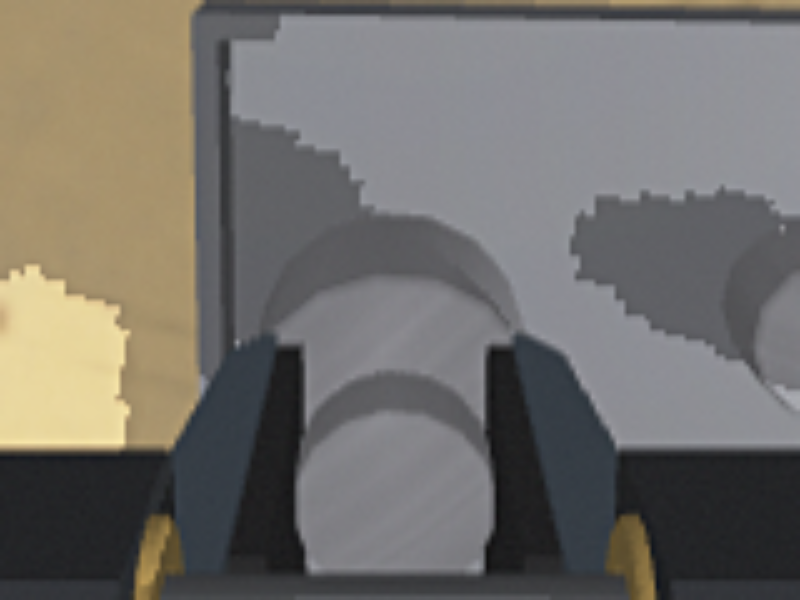

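The weight hangs from the knob between the pads, unchanged after the lift; the small weight is still standing at the right.

```bash
python3 - <<'E'
from h import *
p,R,st=pose();s=wshot()
for u,v,dz,off in [(319,249,8,0),(318.5,205,39-57.3+5-5,20),(318.5,192.8,5-57.3,20)]:
    w=at_z(s,u,v,p[2]+dz);print((R.inv().apply(w-p)-[off,0,0]).round(1))
# pan refine with top image + scene masks
t=shot('top');hsv=cv2.cvtColor(t['image'],cv2.COLOR_RGB2HSV)
for n in ('top','scene'):
    t=shot(n);save(t['image'],n+'6.png')
    a=t['image'];
    u0,v0=(266,185.2) if n=='top' else (286.2,183.5)
    print(n,a[int(v0),int(u0)], at_z(t,u0,v0,104).round(1))
print(plan((569,165.5,220),np.pi/2+.205))
E
```

```text
[ 3.9 -0.  -8. ]
[ 1.9 -0.3 18.3]
[ 1.2 -0.3 52.3]
top [106 103 107] [571.  165.5 104. ]
scene [143 143 148] [567.4 166.6 104. ]
(array([-0.   , -0.001,  0.014]), array([-0.489, -1.108, -0.893]))
```

>>> step_arm(series=[[0,0,0,0,0,-0.3,0],[0,0,0,0,0,-0.6,0],[0,0,0,0,-0.15,-0.85,0],[0,0,0,0,-0.4,-0.9,0],[0,0,0,-0.1,-0.65,-0.9,0],[0,0,0,-0.25,-0.85,-0.9,0],[0,0,0,-0.4,-0.95,-0.9,0],[0,0,0,-0.4,-0.95,-0.9,0],[0,0,0,-0.4,-0.95,-0.9,0]])

```text
t: 11.45
position: [550.4, 186.0, 220.9]
eef_rot: [0.332, -3.123, -0.0]
wrist_force: [-0.0, 0.2, -3.8]
grip_width: 22.3
grip_force: 30.0
```

```bash
python3 - <<'E'
from h import *
p,R,st=pose();s=wshot();print(p.round(1),np.round(st['wrist_force'],1))
print(plan((571,166,160),np.pi/2+.205))
pan=np.array([569,165.8,104.])
for k in range(8):
    e=pan+43*np.array([np.cos(k*np.pi/4),np.sin(k*np.pi/4),0]);print(proj(s,e).round(),end=' ')
print([(round(i['score'],2),i['box']) for i in ctrl.silhouettes(s,'empty_pan')[:3]])
save(s['image'],'w6.png')
E
```

```text
[550.4 186.  220.9] [-0.   0.2 -3.8]
(array([ 0.   , -0.002,  0.015]), array([-0.107, -0.161,  0.407]))
[287. 250.] [318. 245.] [337. 220.] [332. 188.] [303. 169.] [270. 175.] [252. 203.] [260. 233.] [(0.96, [0.0, 167.3, 338.1, 250.2])]
```

View pics/w6.png

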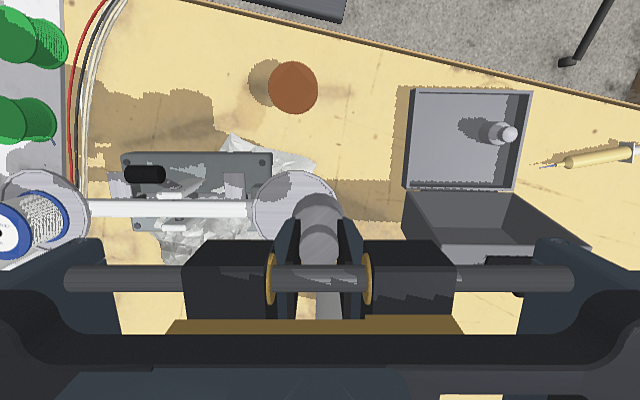

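The pan (left edge 253, top 169, right about 339) matches its predicted outline within 1–2 px. The lever knob is at (145,174).

>>> step_arm(series=[[0,0,0.015,-0.055,-0.08,0,0],[0,0,0.015,-0.107,-0.161,0,0],[0,0,0.015,-0.107,-0.161,0.15,0],[0,0,0.015,-0.107,-0.161,0.3,0],[0,0,0.015,-0.107,-0.161,0.38,0],[0,0,0.015,-0.107,-0.161,0.41,0],[0,0,0.015,-0.107,-0.161,0.41,0]])

```text
t: 12.42
position: [572.2, 165.6, 160.1]
eef_rot: [-0.321, 3.125, 0.0]
wrist_force: [-0.0, -0.5, -4.4]
grip_width: 22.6
grip_force: 30.0
```

Still fully hanging. I'll lower it slowly.

>>> step_arm(series=[[0,0,0,0,0,0.01,0],[0,0,0,0,0,0.02,0],[0,0,0,0,0,0.025,0],[0,0,0,0,0,0.025,0]])

```text
t: 12.92
position: [572.2, 165.8, 156.4]
eef_rot: [-0.321, 3.124, 0.0]
wrist_force: [1.5, 1.9, -0.3]
grip_width: 22.8
grip_force: 30.0
```

>>> step_arm(series=[[0,0,0,0,0,0.003,0.5],[0,0,0,0,0,0.003,0.5],[0,0,0,0,0,0.003,0.5],[0,0,0,0,0,-0.2,0.5],[0,0,0,0,0,-0.5,0.5],[0,0,0,0.15,0,-0.6,0.5],[0,0,0,0.3,0,-0.6,0.5],[0,0,0,0.3,0,-0.6,0.5]])

```text
t: 13.92
position: [526.7, 156.3, 246.4]
eef_rot: [0.321, -3.125, 0.0]
wrist_force: [0.6, -1.1, -0.1]
grip_width: 45.7
grip_force: 0.0
```

```bash
python3 - <<'E'
from h import *
p,R,st=pose();s=wshot();print(p.round(1),np.round(st['wrist_force'],1))
r=ctrl.silhouettes(s,'large_weight');print([(round(i['score'],2),i['box']) for i in r[:3]])
for c in [(569,165.8)]:
    for z,rad in [(104,43),(104,20),(138,20)]:
        q=np.array([proj(s,(c[0]+rad*np.cos(a),c[1]+rad*np.sin(a),z)) for a in np.linspace(0,6.28,40)]);print(z,rad,q.min(0).round(),q.max(0).round())
save(cv2.resize(s['image'][100:300,100:400],(780,520)),'w7.png')
k=np.array([594.5,43,0])+np.array([.979*-44.4,.204*-44.4,133]);print(k,proj(s,k))
print(plan(k+[0,0,-8+60],np.pi/2+.205))
E
```

```text
[526.7 156.3 246.4] [ 0.6 -1.1 -0.1]
[(0.95, [298.8, 213.3, 335.8, 263.3])]
104 43 [280. 192.] [359. 265.]
104 20 [301. 212.] [338. 246.]
138 20 [299. 223.] [340. 261.]
[551.0324  33.9424 133.    ] [189.23270639 197.47942138]
(array([-0.   ,  0.001, -0.001]), array([ 0.017, -0.831,  0.408]))
```

View pics/w7.png

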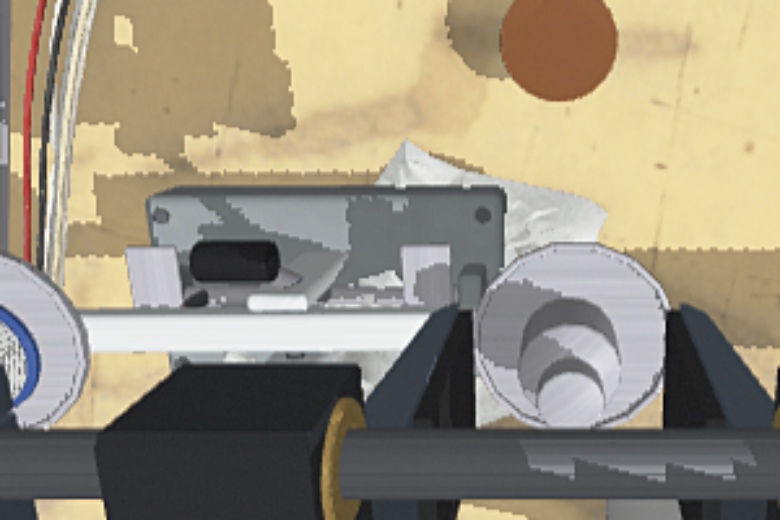

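The weight stands centred on the pan and is let go. The knob is at crop (235,261), which is pixel (190.4,200.4).

```bash
python3 - <<'E'
from h import *
s=wshot();k=at_z(s,190.4,200.4,133);print(k)
print(plan(k+[0,0,-8],np.pi/2+.205))
for q in np.arange(0,1.21,.1):
    a=1.134-q;print(round(q,2),((-105*np.cos(a)+105*np.cos(1.134))/-150).round(3),((105*np.sin(a)-105*np.sin(1.134))/-150).round(3))
E
```

```text
[555.17621574  35.65247641 133.        ]
(array([-0.   ,  0.001, -0.001]), array([-0.011, -0.826,  0.807]))
0.0 -0.0 -0.0
0.1 0.062 0.033
0.2 0.12 0.071
0.3 0.174 0.116
0.4 0.224 0.165
0.5 0.268 0.22
0.6 0.306 0.278
0.7 0.339 0.34
0.8 0.365 0.405
0.9 0.385 0.472
1.0 0.398 0.541
1.1 0.403 0.61
1.2 0.402 0.68
```

>>> step_arm(series=[[0,0,0,0,-0.3,0,0.5],[0,0,0,0,-0.6,0,0.5],[0,0,0,-0.004,-0.826,0,0.5],[0,0,0,-0.004,-0.826,0.2,0.5],[0,0,0,-0.004,-0.826,0.5,0.5],[0,0,0,-0.004,-0.826,0.75,0.5],[0,0,0,-0.004,-0.826,0.807,0.5],[0,0,0,-0.004,-0.826,0.807,0.5],[0,0,0,-0.004,-0.826,0.807,0],[0,0,0,-0.004,-0.826,0.807,0],[0,0,0,-0.004,-0.826,0.807,0],[0,0,0,-0.004,-0.826,0.807,0]])

```text
t: 15.58
position: [553.7, 36.0, 126.0]
eef_rot: [-0.321, 3.124, 0.001]
wrist_force: [-2.4, 7.6, 5.5]
grip_width: 27.8
grip_force: 30.0
```

>>> step_arm(series=[[0,0,0,0.03,0.003,0.016,0],[0,0,0,0.062,0.003,0.033,0],[0,0,0,0.12,0.003,0.071,0],[0,0,0,0.174,0.003,0.116,0],[0,0,0,0.224,0.003,0.165,0],[0,0,0,0.268,0.003,0.22,0],[0,0,0,0.306,0.003,0.278,0],[0,0,0,0.339,0.003,0.34,0],[0,0,0,0.365,0.003,0.405,0],[0,0,0,0.385,0.003,0.472,0],[0,0,0,0.398,0.003,0.541,0],[0,0,0,0.403,0.003,0.61,0],[0,0,0,0.403,0.003,0.645,0],[0,0,0,0.403,0.003,0.645,0]])

```text
t: 17.32
position: [494.0, 23.4, 27.9]
eef_rot: [0.321, -3.124, -0.0]
wrist_force: [-2.2, 2.7, 0.6]
grip_width: 27.7
grip_force: 30.0
```

>>> step_arm(series=[[0,0,0,0,0,0,0.55],[0,0,0,0,0,0,0.55],[0,0,0,0,0,0,0.55],[0,0,0,0,0,0,0.55],[0,0,0,0,0,0,0.55],[0,0,0,0,0,0,0.55],[0,0,0,0,0,0,0.55],[0,0,0,0,0,0,0.55],[0,0,0,0,0,0,0.55],[0,0,0,0,0,0,0.55],[0,0,0,0,0,0,0.55],[0,0,0,0,0,0,0.55],[0,0,0,0,0,0,0.55],[0,0,0,0,0,0,0.55],[0,0,0,0,0,0,0.55],[0,0,0,0,0,0,0.55]])

```text
t: 19.32
position: [494.3, 23.5, 28.3]
eef_rot: [0.321, -3.125, -0.0]
wrist_force: [0.3, -0.8, -0.3]
grip_width: 49.9
grip_force: 0.0
```

```bash
python3 - <<'E'
from h import *
p,R,st=pose();print(p.round(1),np.round(st['wrist_force'],1),st['grip_width'])
s=shot('scene');save(cv2.resize(s['image'][80:260,230:430],(600,540)),'s8.png')
x=np.array([.979,.204,0]);y=np.array([-.204,.979,0]);O=np.array([594.5,43,0])
for b in (0,.11):
    for sgn in (1,-1):
        c=O+y*125*sgn+[0,0,104-125*np.sin(b)*sgn]; print(b,sgn,proj(s,c).round(1),((proj(s,c)-[230,80])*3).round())
E
```

```text
[494.3  23.5  28.3] [ 0.3 -0.8 -0.3] 49.92595253761218
0 1 [286.8 183.3] [170. 310.]
0 -1 [366.9 195.1] [411. 345.]
0.11 1 [287.1 186.5] [171. 319.]
0.11 -1 [367.2 191.8] [412. 335.]
```

View pics/s8.png

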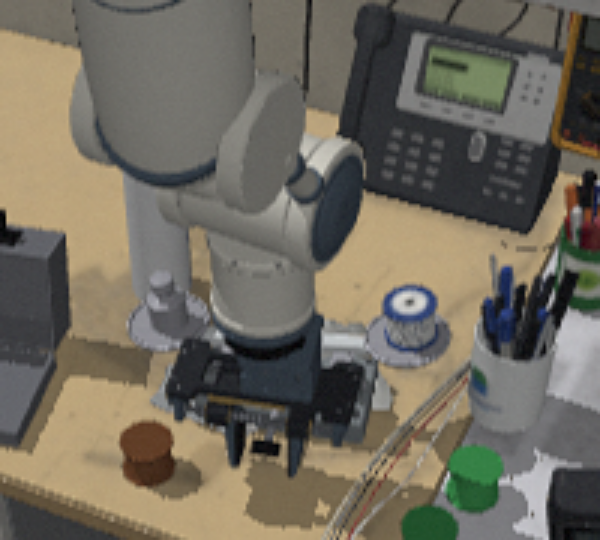

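The beam is tipped: the weight's pan is at about (170,320) and the reel's pan at (410,338), higher than when level. The knob sits free between the fingers at (265,448). Next I grip it and raise the lever.

>>> step_arm(series=[[0,0,0,0,0,0,0],[0,0,0,0,0,0,0],[0,0,0,0,0,0,0],[0,0,0,0,0,0,0],[0,0,0,0,0,-0.035,0],[0,0,0,-0.005,0,-0.104,0],[0,0,0,-0.018,0,-0.173,0],[0,0,0,-0.038,0,-0.24,0],[0,0,0,-0.064,0,-0.305,0],[0,0,0,-0.097,0,-0.367,0],[0,0,0,-0.135,0,-0.425,0],[0,0,0,-0.179,0,-0.48,0],[0,0,0,-0.229,0,-0.529,0],[0,0,0,-0.283,0,-0.574,0],[0,0,0,-0.341,0,-0.612,0],[0,0,0,-0.403,0,-0.645,0],[0,0,0,-0.415,0,-0.652,0],[0,0,0,-0.415,0,-0.652,0]])

```text
t: 21.62
position: [555.7, 36.5, 126.5]
eef_rot: [-0.321, 3.125, 0.001]
wrist_force: [-2.8, 4.8, 1.0]
grip_width: 27.7
grip_force: 30.0
```

>>> step_arm(series=[[0,0,0,0,0,0,0.5],[0,0,0,0,0,0,0.5],[0,0,0,0,0,0,0.5],[0,0,0,0,0,-0.2,0.5],[0,0,0,0,0,-0.5,0.5],[0,0,0,0,0,-0.9,0.5],[0,0,0,0.3,0,-1.0,0.5],[0,0,0,0.7,0,-1.0,0.5],[0,0,0,0.95,0,-1.0,0.5],[0,0,0,0.95,0,-1.0,0.5],[0,0,0,0.95,0,-1.0,0.5],[0,0,0,0.95,0,-1.0,0.5]])

```text
t: 23.12
position: [416.7, 7.2, 276.0]
eef_rot: [-0.321, 3.125, -0.0]
wrist_force: [-0.6, -0.9, -0.3]
grip_width: 45.5
grip_force: 0.0
```

```bash
python3 - <<'E'
from h import *
p,R,st=pose();print(p.round(1),np.round(st['wrist_force'],1),st['grip_width'])
s=wshot();save(np.vstack([s['image'][150:340,:], shot('scene')['image'][90:270,:]]),'f9.png')
E
```

```text
[416.7   7.2 276. ] [-0.6 -0.9 -0.3] 45.47283704300484
```

View pics/f9.png

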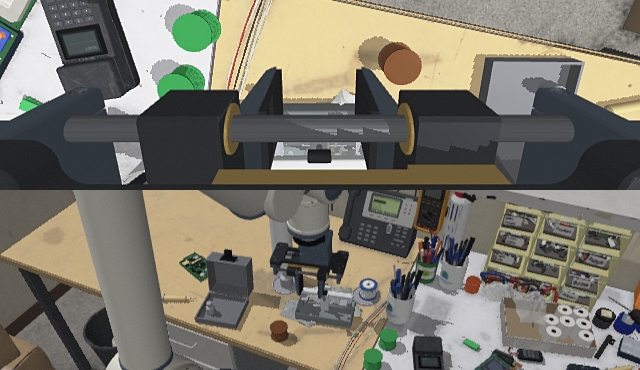

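The knob is up again at (320,155), the lid is open at (230,270), the small weight is in the case, and the reel is on its pan. The arm touches nothing.

```bash
python3 -c "
from plant import ctrl
print(ctrl.hand_in())"
```

```text
the job is handed in; nothing more can be done
None
```

I handed the job in at about 23 s with every step carried out; no verdict came back. The camera showed the lid open, the weight centred on its pan, and the beam tipped to the weight's side when freed. The lever was then raised fully again, but I did not separately measure that the beam was level.

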